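Clamp a phone in the bonding press to the set pressure

ROBOT

A 6-joint arm with a two-finger parallel gripper is mounted at the origin on the work surface. World frame = base frame: x ahead of the robot, y to its left, z up, the work surface at z = 0. Lengths are in m, angles in rad, forces in N, time in s.
With the tool pointing down it reaches from about 0.35 to 0.975 m from the base axis. Payload 4.9 kg.
Tool frame: the origin (TCP) lies at the very end of the fingers, on their centre line; the grasp point (between the pads) lies 19 mm behind it; z points along the fingers, y is the line along which they close (so a half turn about z gives the same grasp; the last joint's range is limited). The gripper opens to 85 mm and grips with 20 to 120 N. Pads are 22 mm wide; open, the fingers measure 114 mm over their backs; the gripper's body (76 mm by 85 mm) begins 54 mm behind the grasp point. The pads swing forward as they close: fully open they stand 13 mm farther back than shut.
Start: joints at [-0.119, 0.053, 1.613, -0, 1.476, -0.119], TCP at [0.625, 0, 0.231] pointing down, gripper open.
Joint ranges: [-3.01, 3.01], [-1.01, 2.22], [0.06, 2.58], [-1.02, 4.17], [0.09, 2.62], [-3.14, 3.14]. Speed limits (rad/s): [2.57, 2.57, 3.14, 3.14, 3.14, 3.14].

INTERFACE

Orientations are given as a rotation vector (axis times angle).
In Python, from station import * gives the robot as it stands.
- The arm moves only by the shell command python3 -m crank 'ROWS' [OPENING] [FORCE]. ROWS is JSON, a list of rows, each an object with "offset": the shift along the tool's x, y, z in m, a list of three; "twist": the turn, a rotation vector about the tool's x, y, z in degrees, a list of three. In form: [{"offset": [x, y, z], "twist": [rx, ry, rz]}, ...]. A call has 1 to 20 rows; each row is the pose to reach, as a shift and turn from the pose commanded when the call began, along the tool's axes at that moment; what a row does not reach only later rows make up. A row lasts 1/8 s, in which the tool goes at most 62.5 mm and 10.7 degrees, less where a joint would pass 70% of its speed; a pose out of reach is approached as far as the arm can. A call with a gripper value outside its range is refused whole. OPENING is the opening, from 0 (shut) to 1 (fully open), set as the call begins (- or left out, the last holds). The fingers move at their own pace and stop on an object; FORCE is the grip in N (left out, the last holds). Time passes only in rows, so rows that repeat a pose let the fingers close. It gives the time, the measured TCP pose, the force, the opening and the grip force at its end, in the units of the state.
- get_obs(): the state, without advancing time (a new reading comes with each control period).
- get_image(name): name is "scene" or "side" or "wrist"; returns the picture (480x640x3 uint8, red, green, blue); there is no depth.
- get_calibration(name): a dict with "intrinsics" (3x3 intrinsics, pixels), "world_from_camera" (4x4, takes a point from camera to world coordinates); the wrist camera has in their place "tool_from_camera" (4x4, takes a point from camera to tool coordinates, whose origin is the TCP and whose axes are the flange's). Camera axes: x right, y up, looking along -z (the intrinsics and any distortion apply to the point x, -y, -z); pixel columns grow to the right and rows downward; lengths in m; the calibration is good to about 2 mm. A picture is of the moment at which its call begins: read the wrist's pose just before it. get_calibration takes no time and is no camera call.
- finish_job(): hands the job in; it is judged then, once.
Trained networks look in the newest picture that a camera, given by its name, has taken for a name from the list of things; names that differ only in an ending like _2 or _b are one class to them, and where a whole thing is asked for, a point or a joint stands for the part that bears it (a point fixed in the world has none). Each returns a list of dicts, best first, with "confidence" (0 to 1); they miss things now and then, are a little off and sometimes report something else, mostly with a low value. They report only what shows in the picture. A call takes as long as a camera call. They do not tell look-alikes from the thing itself.
- cut_out(query, camera): "region" (480x640 bool, what is visible of it) and "rect" ([centre column, centre row, width, height] in pixels, round what is visible of it).
The state is a dict: "t": time; "q": joint angles; "dq": joint speeds; "effort": joint torques, N m; "tool_pos": TCP position; "tool_rot": TCP orientation; "contact_force": force on the tool from outside, world axes, zero at the start; "wrist_torque": the same for the moment, N m; "opening": finger opening in m; "grip_force": force on a finger pad.
Only numpy, scipy, OpenCV 4.12 (cv2) and the standard library are available. Lean on these libraries where they do the work, as an engineer would, in place of code of your own. Each camera call takes 0.05 s, during which the arm holds its last target. There are 200 camera calls.

TASK

Gently slide the phone along the bed of the bonding press, square and fully home against the end stop. Then turn the press knob clockwise until the gauge needle points at the steel set marker, bringing it up slowly so that it never runs clearly past the marker, and let go, leaving the phone clamped and the rest of the bench undisturbed.

Things in the scene. Friction and masses are not known exactly. Their poses are not given: they have to be found in the camera images.
- press: Aluminium phone press fixed to the table, base 280 x 116 x 12 mm. Origin: under the base's centre; +x is the way the phone slides home. The phone lies on the base (12 mm up) between rails 84 mm apart (tops at 22 mm), narrowing at x = 60 to 85 mm to guides 71.5 mm apart. A bridge crosses at x = 60 mm (46 mm wide, beam 58 to 70 mm up) with the knob on top. The bed before x = 35 mm is open above.
- phone: Dark flat phone 140 x 68 x 9 mm, 0.13 to 0.27 kg, loose on the press's bed, long side roughly along the press's x, 35 to 85 mm short of the stop. Origin: centre of its underside; +x points to its leading end. Pushing it with more than 25 N breaks it.
- phone_front (a point): Centre of the phone's leading end face (towards the stop), 4.5 mm above its underside.
- phone_back (a point): Centre of the phone's trailing end face, the one to push on, 4.5 mm above its underside.
- stop_face (a point): Point in the middle of the end stop's face that the phone must meet; same axes as the press, 5 mm above the bed. The stop is a steel block 60 mm wide and 16 mm tall, locked anywhere between x = 98 and 110 mm of the press.
- knob_grip (a point): On the knob's vertical axis, at the height to grip. The knob is a round black ribbed knob, 36 mm across and 34 mm tall, from 96 to 130 mm above the table (this point is at 116 mm); it stays at that height. Clear all round at that height; needle and dial lie below 80 mm.
- knob (a joint): Knob angle in rad, growing clockwise seen from above (0 to 7), 0.5 to 1.8 at the start. Stiff (about 0.1 N m), stays where it is left. A rad lowers by 3 mm a sprung rubber pad (30 x 46 mm) under the bridge, which starts 2 to 7 mm above the phone; once it meets the phone the needle moves, about 0.45 rad per rad of knob (8 N at most at the marker).
- needle_tip (a point): Tip of the black gauge needle, 60 mm from its pivot (x = 60, y = 66 mm of the press), over a white dial plate (press x 10 to 110, y 63 to 141 mm) that sinks with the pad, from 72 to 55 mm up. At rest the needle leans 0.70 rad from the press's +y towards -x; pressing harder swings it clockwise seen from above, over +y towards +x.
- mark (a point): The steel set marker's point, on the needle tip's circle (60 mm from the pivot), somewhere between 0.5 and 1.05 rad clockwise of the needle's rest. The marker is a dark steel tab 14 mm long and 4.5 mm wide just outside the needle's tip. Its own +y points away from the pivot and its +x is the clockwise (further on) direction.
- multimeter: Yellow multimeter 160 x 78 x 34 mm (40 with its dial), lying to the press's right (-y). Leave alone.
- screwdriver: Screwdriver 150 mm long, lying close to the press's right side. Leave alone.
- dish: White ceramic dish 68 mm across, 22 mm tall, left (+y) of the press's near end. Leave alone.
- tweezers: Steel tweezers 120 mm long, 7 mm tall, lying left of the press under or beside the dial plate. Leave alone.
- bottle: White bottle with a cap, 48 mm across and 130 mm tall, standing beyond the press. Leave alone.
- flux_jar: Small jar 44 mm across, 45 mm tall, standing to the left (+y) of the press, past its dial. Leave alone.
Mind the look-alikes: they are no part of the job. There is more than one size of the phone; the one meant has the size given above.

How it is judged:
By the outcome, as a careful person would: the job done as asked, in the order asked, and still so for the second after the job is handed in, with the robot touching nothing.
It also fails if it takes over 72 s, if anything falls off the work surface, if the arm or the gripper's body presses on something with over 40 N, if the wrist force passes 120 N, or if a joint passes its speed limit or range.

## Working session

There is one attempt and no reset: what is moved stays moved. The work goes in short steps, Python scripts to look and compute and a shell command to move; the robot and the scene stay as the last step left them, time stands still between calls to the robot, and variables do not carry over. Pictures are saved under pics/ and viewed, at most 10 in all, crops included, and the job is handed in when it is done.

```bash
mkdir -p pics; ls
cat > h.py <<'E'
from station import *
import numpy as np, cv2
from scipy.spatial.transform import Rotation as R
def snap(n,f):
    im=get_image(n); cv2.imwrite(f'pics/{f}.png',im[:,:,::-1]); return im
def cam(n):
    c=get_calibration(n); K=np.array(c["intrinsics"])
    if n=="wrist":
        o=get_obs(); T=np.eye(4); T[:3,:3]=R.from_rotvec(o["tool_rot"]).as_matrix(); T[:3,3]=o["tool_pos"]
        return K,T@np.array(c["tool_from_camera"]),c
    return K,np.array(c["world_from_camera"]),c
def pix2z(n,uv,z,kt=None):
    K,T,_=kt or cam(n)
    d=np.linalg.inv(K)@np.array([uv[0],uv[1],1.]); d=T[:3,:3]@(d*[1,-1,-1]); o=T[:3,3]
    return o+d*(z-o[2])/d[2]
def proj(n,p,kt=None):
    K,T,_=kt or cam(n); q=T[:3,:3].T@(np.array(p)-T[:3,3]); q=K@(q*[1,-1,-1]); return q[:2]/q[2]
E
python3 - <<'E'
from h import *
a=snap("scene","scene0");b=snap("side","side0");c=snap("wrist","wrist0")
for n in("scene","side","wrist"):
    k=cam(n);print(n,k[0].round(1).tolist(),k[1].round(3).tolist(),[x for x in k[2]])
cv2.imwrite("pics/all0.png",cv2.resize(np.vstack([np.hstack([a,b]),np.hstack([c,c*0])]),(800,600))[:,:,::-1])
for n in("scene","wrist"):
  for q in("phone","press","knob","needle_tip","mark","multimeter","bottle"):
    print(n,q,[(np.round(d["rect"]).tolist(),round(d["confidence"],2)) for d in cut_out(q,n)[:3]])
E
```

```text
pics
scene [[497.5, 0.0, 326.4], [0.0, 497.5, 234.4], [0.0, 0.0, 1.0]] [[0.295, -0.819, 0.491, 1.057], [0.955, 0.259, -0.142, -0.063], [-0.011, 0.511, 0.859, 0.989], [0.0, 0.0, 0.0, 1.0]] ['intrinsics', 'world_from_camera']
side [[590.9, 0.0, 323.1], [0.0, 590.9, 239.7], [0.0, 0.0, 1.0]] [[-0.985, 0.123, -0.117, 0.427], [-0.17, -0.712, 0.681, 0.717], [0.0, 0.691, 0.722, 0.78], [0.0, 0.0, 0.0, 1.0]] ['intrinsics', 'world_from_camera']
wrist [[431.7, 0.0, 326.0], [0.0, 431.7, 237.9], [0.0, 0.0, 1.0]] [[1.0, -0.001, -0.0, 0.626], [0.001, 0.945, 0.327, 0.086], [-0.0, -0.327, 0.945, 0.373], [0.0, 0.0, 0.0, 1.0]] ['intrinsics', 'tool_from_camera']
scene phone [([353.0, 234.0, 40.0, 49.0], 0.96), ([339.0, 162.0, 36.0, 19.0], 0.93), ([267.0, 218.0, 20.0, 35.0], 0.64)]
scene press [([379.0, 252.0, 131.0, 118.0], 0.84), ([378.0, 247.0, 20.0, 21.0], 0.61)]
scene knob [([379.0, 247.0, 21.0, 23.0], 0.8)]
scene needle_tip [([398.0, 197.0, 30.0, 24.0], 0.73)]
scene mark [([379.0, 332.0, 28.0, 43.0], 0.33)]
scene multimeter [([284.0, 281.0, 66.0, 77.0], 0.95)]
scene bottle [([353.0, 234.0, 42.0, 39.0], 0.66), ([375.0, 333.0, 26.0, 38.0], 0.62)]
wrist phone [([80.0, 211.0, 115.0, 70.0], 0.7), ([199.0, 22.0, 163.0, 39.0], 0.43)]
wrist press [([240.0, 44.0, 379.0, 89.0], 0.85)]
wrist knob []
wrist needle_tip []
wrist mark []
wrist multimeter [([278.0, 222.0, 212.0, 145.0], 0.93)]
wrist bottle [([546.0, 36.0, 150.0, 71.0], 0.87)]
```

View pics/scene0.png

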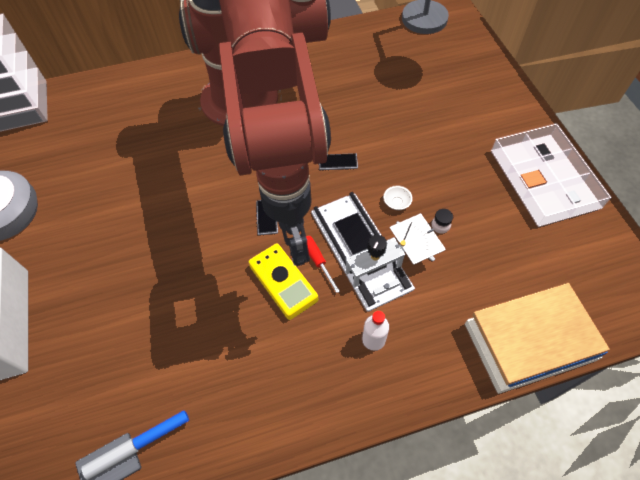

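View pics/wrist0.png

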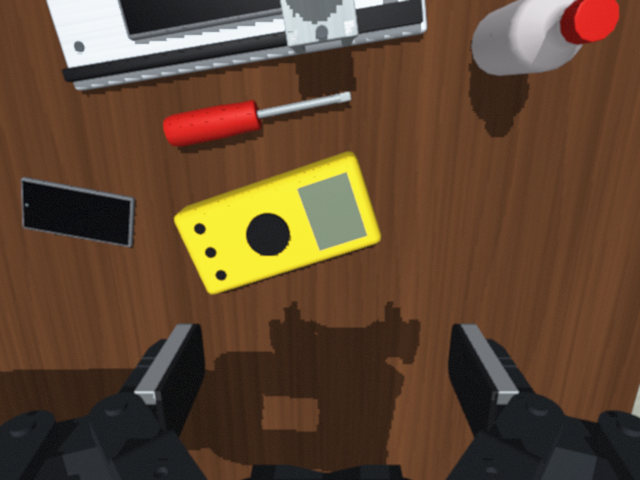

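The scene shows three phone-like things: the one on the press bed (353,234), a loose one at (339,162), and a smaller one at (267,218). The one on the bed is the one meant. Its press runs roughly along world +x, tilted a little; the knob is at (378,245), the needle dial at (415,238).

Run:
```python
from h import *
o=get_obs();print(R.from_rotvec(o["tool_rot"]).as_matrix().round(3).tolist(),o["opening"],o["t"])
print(get_calibration("wrist")["tool_from_camera"])
for n,uv,z in[("knob",(377,241),.13),("c1",(313,211),.012),("c2",(352,194),.012),("c3",(413,291),.012),("c4",(371,307),.012),("bottle",(375,345),0),("jar",(442,226),0),("dish",(398,203),0)]:print(n,pix2z("scene",uv,z).round(3))
im=cv2.imread("pics/scene0.png")[170:330,290:480];cv2.imwrite("pics/crop0.png",cv2.resize(im,None,fx=4,fy=3.75,interpolation=2)[:600,:760])
```

```text
[[-0.0, 1.0, 0.0], [1.0, 0.0, -0.0], [-0.0, 0.0, -1.0]] 0.08522989003715294 0.85
[[ 6.82752456e-04  9.45095247e-01  3.26794290e-01  8.56099680e-02]
 [ 9.99998683e-01 -1.64145695e-04 -1.61452711e-03  8.84448027e-04]
 [-1.47224002e-03  3.26794962e-01 -9.45094114e-01 -1.42558135e-01]
 [ 0.00000000e+00  0.00000000e+00  0.00000000e+00  1.00000000e+00]]
knob [0.611 0.171 0.13 ]
c1 [0.428 0.087 0.012]
c2 [0.409 0.19  0.012]
c3 [0.689 0.233 0.012]
c4 [0.696 0.135 0.012]
bottle [0.773 0.117 0.   ]
jar [0.551 0.364 0.   ]
dish [0.46 0.29 0.  ]
```

View pics/crop0.png

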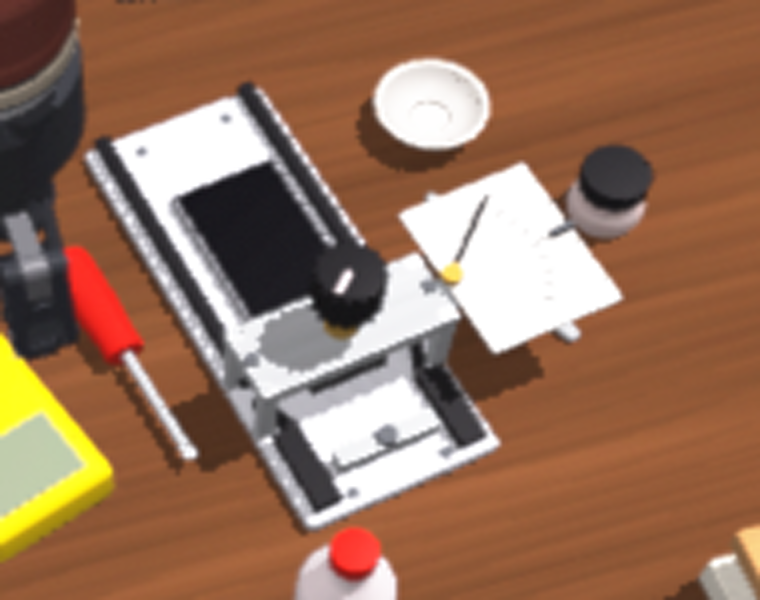

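```bash
python3 -m crank '[{"offset":[0.05,-0.06,0],"twist":[0,0,-10]},{"offset":[0.1,-0.12,0],"twist":[0,0,-20]},{"offset":[0.145,-0.169,0],"twist":[0,0,-30]},{"offset":[0.145,-0.169,0.01],"twist":[0,0,-40]},{"offset":[0.145,-0.169,0.01],"twist":[0,0,-50]},{"offset":[0.145,-0.169,0.01],"twist":[0,0,-60]},{"offset":[0.145,-0.169,0.01],"twist":[0,0,-70]},{"offset":[0.145,-0.169,0.01],"twist":[0,0,-80]},{"offset":[0.145,-0.169,0.01],"twist":[0,0,-90]},{"offset":[0.145,-0.169,0.01],"twist":[0,0,-99]},{"offset":[0.145,-0.169,0.01],"twist":[0,0,-99]},{"offset":[0.145,-0.169,0.01],"twist":[0,0,-99]}]' 0.45
python3 - <<'E'
from h import *
o=get_obs();print(o["q"],o["tool_pos"],o["opening"])
snap("wrist","wrist1")
for q in("phone","press","knob","mark","needle_tip"):
    print(q,[(np.round(d["rect"]).tolist(),round(d["confidence"],2)) for d in cut_out(q,"wrist")[:3]])
E
```

```text
t: 2.35
tool_pos: [0.456, 0.145, 0.2214]
tool_rot: [-0.243, 3.132, -0.0]
contact_force: [0.3, -0.1, -0.6]
opening: 0.0384
grip_force: 0.0
[ 1.52140299e-01 -3.04109564e-01  1.95461195e+00 -2.02855533e-05
  1.49096310e+00 -1.57350939e+00] [0.45599202 0.14497641 0.22137676] 0.038408081326983506
phone [([423.0, 27.0, 137.0, 54.0], 0.83), ([334.0, 286.0, 86.0, 145.0], 0.64), ([135.0, 95.0, 82.0, 143.0], 0.58)]
press [([385.0, 309.0, 246.0, 329.0], 0.72)]
knob [([329.0, 437.0, 55.0, 68.0], 0.61)]
mark []
needle_tip [([459.0, 369.0, 21.0, 17.0], 0.65)]
```

View pics/wrist1.png

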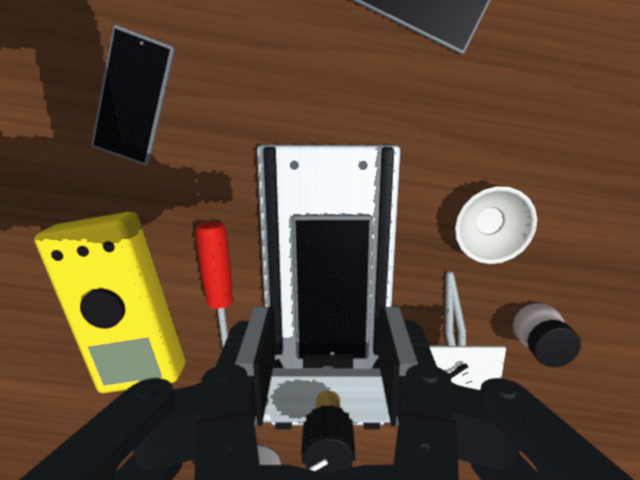

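The wrist view, with the robot side up, shows the phone on the bed: trailing edge at row 215 from column 293 to 373, press near edge at row 147, knob at (328,437), dial at (465,370).

Run:
```python
from h import *
k=cam("wrist")
P={n:pix2z("wrist",uv,z,k) for n,uv,z in[("pL",(258,147),.012),("pR",(399,147),.012),("railL",(264,300),.022),("railL0",(265,150),.022),("railR",(393,300),.022),("railR0",(392,150),.022),("bL",(293,215),.021),("bR",(373,215),.021),("fL",(298,357),.021),("fR",(368,359),.021)]}
for n in P:print(n,P[n].round(4))
a=lambda p,q:np.degrees(np.arctan2(*(P[q]-P[p])[[1,0]]))
print("end perp",a("pL","pR")-90,"rails",a("railL0","railL"),a("railR0","railR"),"phone",a("bL","bR")-90,a("bL","fL"),a("bR","fR"))
print(np.linalg.norm(P["bL"]-P["bR"]),np.linalg.norm(P["pL"]-P["pR"]),np.linalg.norm(P["bL"]-P["fL"]))
yaw=np.radians(9);m=(P["pL"]+P["pR"])/2;c=m[:2]+.14*np.array([np.cos(yaw),np.sin(yaw)]);print("press",c)
Rt=np.array([[np.cos(yaw),np.sin(yaw)],[-np.sin(yaw),np.cos(yaw)]])
for n in P:print(n,(Rt@(P[n][:2]-c)*1000).round(1))
K=np.array([.606,.168]);print("tool",Rt@(get_obs()["tool_pos"][:2]-c))
```

```text
pL [0.4265 0.086  0.012 ]
pR [0.4087 0.198  0.012 ]
railL [0.5568 0.1067 0.022 ]
railL0 [0.4264 0.093  0.022 ]
railR [0.539  0.2191 0.022 ]
railR0 [0.4109 0.1913 0.022 ]
bL [0.4758 0.1216 0.021 ]
bR [0.4654 0.1869 0.021 ]
fL [0.6112 0.1443 0.021 ]
fR [0.6031 0.209  0.021 ]
end perp 9.013719756187953 rails 5.969164434569044 12.2699989603467 phone 9.01454741165277 9.513600648920988 9.145443303035654
0.06605043703930123 0.11337412887144065 0.1372954010557717
press [0.5558975  0.16393572]
pL [-140.   -56.7]
pR [-140.    56.7]
railL [ -8.1 -56.7]
railL0 [-138.9  -49.8]
railR [-8.1 57.1]
railR0 [-139.    49.7]
bL [-85.8 -29.2]
bR [-85.8  36.8]
fL [ 51.5 -28. ]
fR [53.7 37.2]
tool [-0.10163241 -0.00306803]
```

```bash
python3 -m crank '[{"offset":[0.012,0.006,0.04],"twist":[0,0,0]},{"offset":[0.012,0.006,0.09],"twist":[0,0,0]},{"offset":[0.012,0.006,0.14],"twist":[0,0,0]},{"offset":[0.012,0.006,0.17],"twist":[0,0,0]},{"offset":[0.012,0.006,0.184],"twist":[0,0,0]},{"offset":[0.012,0.006,0.184],"twist":[0,0,0]},{"offset":[0.012,0.006,0.184],"twist":[0,0,0]}]' 0.3
python3 - <<'E'
from h import *
snap("wrist","wrist2")
E
```

```text
t: 3.52
tool_pos: [0.4447, 0.1493, 0.039]
tool_rot: [-0.246, 3.129, 0.0]
contact_force: [-1.0, -0.1, -0.0]
opening: 0.0256
grip_force: 0.0
```

View pics/wrist2.png

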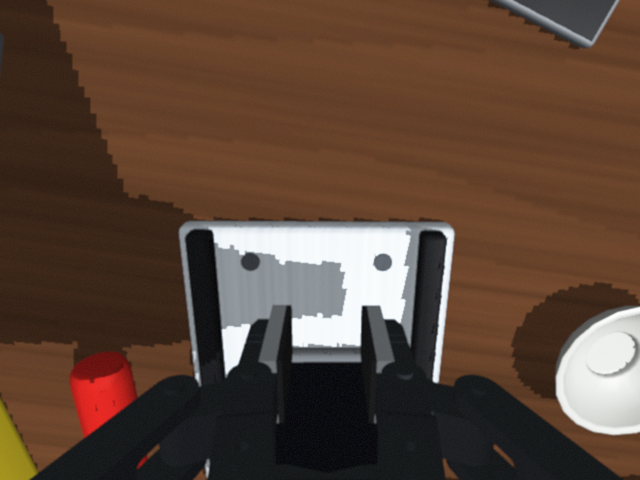

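Phone's trailing edge shows between the fingers at about row 352, columns 292–362, bed clear on both sides.

```bash
cat >> h.py <<'E'
C=np.array([.5559,.1639]);Y=np.radians(9)
Rt=np.array([[np.cos(Y),np.sin(Y)],[-np.sin(Y),np.cos(Y)]])
topress=lambda p:(Rt@(np.array(p)[:2]-C)*1000).round(1)
def fromp(x,y,z):return np.r_[C+Rt.T@[x/1000,y/1000],z/1000]
E
python3 - <<'E'
from h import *
k=cam("wrist");o=get_obs()
print("tool",topress(o["tool_pos"]))
for uv,z in[((293,350),.021),((361,350),.021),((183,223),.012),((453,223),.012),((214,300),.022),((418,300),.022)]:print(uv,topress(pix2z("wrist",uv,z,k)))
for x in(-12,0,12):print(proj("wrist",fromp(*(topress(o["tool_pos"])+[x,0]),o["tool_pos"][2]*1000),k))
E
```

```text
tool [-112.1    3. ]
(293, 350) [-88.  -10.2]
(361, 350) [-88.   19.3]
(183, 223) [-142.8  -54.7]
(453, 223) [-142.9   56.3]
(214, 300) [-112.7  -42.1]
(418, 300) [-112.8   42. ]
[323.05492407 294.06209528]
[323.10731909 322.85276201]
[323.15720252 350.2633321 ]
```

```bash
python3 -m crank '[{"offset":[0,0,0.010],"twist":[0,0,0]},{"offset":[0,0,0.016],"twist":[0,0,0]},{"offset":[0,0,0.020],"twist":[0,0,0]},{"offset":[0,0,0.023],"twist":[0,0,0]},{"offset":[0,0,0.023],"twist":[0,0,0]}]'
```

```text
t: 4.2
tool_pos: [0.443, 0.149, 0.014]
tool_rot: [0.247, -3.131, 0.0]
contact_force: [0.5, -0.7, 0.3]
opening: 0.0257
grip_force: 0.0
```

```bash
python3 -m crank '[{"offset":[-0.004,0,0],"twist":[0,0,0]},{"offset":[-0.008,0,0],"twist":[0,0,0]},{"offset":[-0.011,0,0],"twist":[0,0,0]},{"offset":[-0.014,0,0],"twist":[0,0,0]},{"offset":[-0.017,0,0],"twist":[0,0,0]},{"offset":[-0.020,0,0],"twist":[0,0,0]}]'
```

```text
t: 4.95
tool_pos: [0.4625, 0.1521, 0.0142]
tool_rot: [0.246, -3.13, 0.0]
contact_force: [-1.7, -0.6, 2.5]
opening: 0.0257
grip_force: 1.3
```

```bash
python3 -m crank '[{"offset":[-0.002,0,-0.001],"twist":[0,0,0]},{"offset":[-0.005,0,-0.001],"twist":[0,0,0]},{"offset":[-0.008,-0.0005,-0.001],"twist":[0,0,0]},{"offset":[-0.011,-0.001,-0.001],"twist":[0,0,0]},{"offset":[-0.014,-0.0015,-0.001],"twist":[0,0,0]},{"offset":[-0.017,-0.002,-0.001],"twist":[0,0,0]},{"offset":[-0.020,-0.003,-0.001],"twist":[0,0,0]},{"offset":[-0.023,-0.0035,-0.001],"twist":[0,0,0]},{"offset":[-0.026,-0.004,-0.001],"twist":[0,0,0]}]'
python3 - <<'E'
from h import *
a=snap("wrist","wrist3");b=snap("scene","scene3")[170:330,290:480]
cv2.imwrite("pics/c3.png",np.hstack([cv2.resize(a,(400,300)),cv2.resize(b,(400,300),interpolation=2)])[:,:,::-1])
print(topress(get_obs()["tool_pos"]))
E
```

```text
t: 6.08
tool_pos: [0.4894, 0.1523, 0.0153]
tool_rot: [0.246, -3.132, 0.0]
contact_force: [-1.3, -0.2, -0.2]
opening: 0.0255
grip_force: 0.4
[-67.1  -1.1]
```

View pics/c3.png

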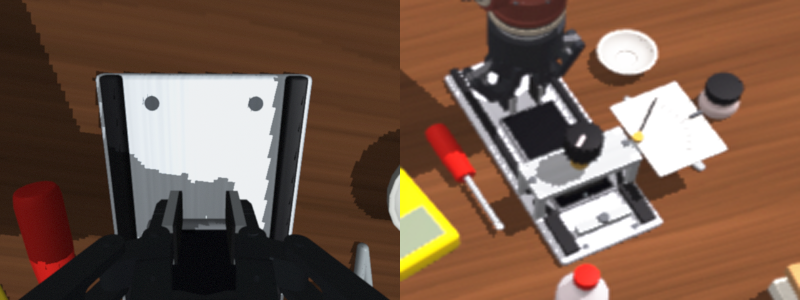

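The phone follows the fingers straight (trailing edge square at row ~222 of the half-size view), its leading end showing under the bridge.

```bash
python3 -m crank '[{"offset":[-0.002,0,0],"twist":[0,0,0]},{"offset":[-0.004,0,0],"twist":[0,0,0]},{"offset":[-0.006,0,0],"twist":[0,0,0]},{"offset":[-0.008,0,0],"twist":[0,0,0]},{"offset":[-0.010,0,0],"twist":[0,0,0]},{"offset":[-0.012,0,0],"twist":[0,0,0]}]'; python3 -c "
from h import *
print(topress(get_obs()['tool_pos']))"
```

```text
t: 6.92
tool_pos: [0.5012, 0.1542, 0.0153]
tool_rot: [0.247, -3.132, 0.0]
contact_force: [-2.6, -0.5, 3.1]
opening: 0.0255
grip_force: 1.4
[-55.6  -1. ]
```

```bash
python3 -m crank '[{"offset":[-0.001,0,0],"twist":[0,0,0]},{"offset":[-0.002,0,0],"twist":[0,0,0]},{"offset":[-0.003,0,0],"twist":[0,0,0]},{"offset":[-0.004,0,0],"twist":[0,0,0]}]'; python3 -c "
from h import *
print(topress(get_obs()['tool_pos']))"
```

```text
t: 7.42
tool_pos: [0.5051, 0.1548, 0.0153]
tool_rot: [-0.246, 3.132, 0.0]
contact_force: [-2.7, -0.9, 2.3]
opening: 0.0258
grip_force: 1.2
[-51.6  -1. ]
```

```bash
python3 -m crank '[{"offset":[-0.001,0,0],"twist":[0,0,0]},{"offset":[-0.002,0,0],"twist":[0,0,0]},{"offset":[-0.003,0,0],"twist":[0,0,0]}]'
python3 - <<'E'
from h import *
b=snap("scene","scene4")[225:315,330:430];s=snap("side","side4")
k=cam("scene")
for x in(98,110):print(proj("scene",fromp(x,0,28),k), proj("scene",fromp(x,0,17),k),proj("side",fromp(x,0,28)))
cv2.imwrite("pics/c4.png",np.hstack([cv2.resize(b,(400,360),interpolation=2),cv2.resize(s,(400,360))])[:,:,::-1])
E
```

```text
t: 7.8
tool_pos: [0.5081, 0.1553, 0.0153]
tool_rot: [-0.246, 3.132, 0.0]
contact_force: [-2.5, -0.8, 1.8]
opening: 0.0255
grip_force: 1.1
[383.91998892 280.02337904] [383.46522181 282.23887961] [240.37110456 308.51578521]
[386.72223349 284.61971651] [386.24017942 286.80593647] [232.81005207 308.43010592]
```

View pics/c4.png

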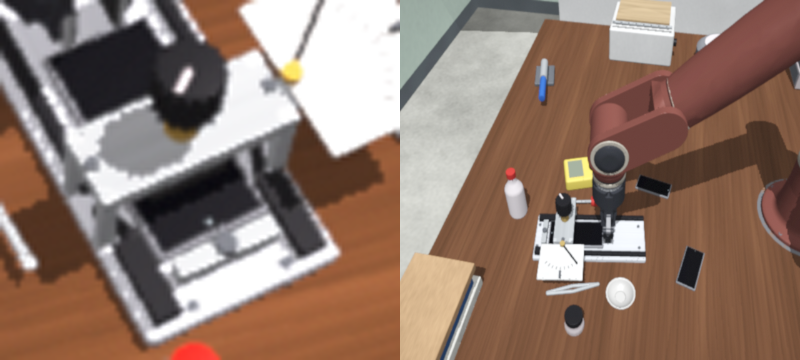

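The phone's leading end (crop ~(215,228)) is through the guides and a few mm short of the stop (crop ~(228,248)); all square.

```bash
python3 -m crank '[{"offset":[-0.001,0,0],"twist":[0,0,0]},{"offset":[-0.002,0,0],"twist":[0,0,0]},{"offset":[-0.003,0,0],"twist":[0,0,0]},{"offset":[-0.004,0,0],"twist":[0,0,0]}]'; python3 -m crank '[{"offset":[-0.001,0,0],"twist":[0,0,0]},{"offset":[-0.002,0,0],"twist":[0,0,0]}]'
```

```text
t: 8.4
tool_pos: [0.512, 0.1559, 0.0153]
tool_rot: [0.246, -3.132, -0.0]
contact_force: [-3.4, -0.7, 2.3]
opening: 0.0257
grip_force: 1.8
t: 8.65
tool_pos: [0.5122, 0.156, 0.0151]
tool_rot: [0.246, -3.127, 0.001]
contact_force: [-10.2, -2.2, 8.7]
opening: 0.0257
grip_force: 5.4
```

```bash
python3 -m crank '[{"offset":[-0.001,0,0],"twist":[0,0,0]},{"offset":[-0.002,0,0],"twist":[0,0,0]}]'
```

```text
t: 8.9
tool_pos: [0.5123, 0.156, 0.0148]
tool_rot: [0.246, -3.122, 0.002]
contact_force: [-15.9, -2.4, 12.8]
opening: 0.0255
grip_force: 8.1
```

The force climbs with no motion: home at the stop. Backing off and checking.

```bash
python3 -m crank '[{"offset":[0.004,0,0],"twist":[0,0,0]},{"offset":[0.012,0,0],"twist":[0,0,0]},{"offset":[0.025,0,-0.005],"twist":[0,0,0]},{"offset":[0.04,0,-0.04],"twist":[0,0,0]},{"offset":[0.05,0,-0.09],"twist":[0,0,0]},{"offset":[0.05,0,-0.14],"twist":[0,0,0]},{"offset":[0.05,0,-0.18],"twist":[0,0,0]},{"offset":[0.05,0,-0.18],"twist":[0,0,0]},{"offset":[0.05,0,-0.18],"twist":[0,0,0]}]' 1
python3 - <<'E'
from h import *
b=snap("scene","scene5")[225:315,330:430];w=snap("wrist","wrist5")
o=get_obs();print(topress(o["tool_pos"]),o["tool_pos"],o["tool_rot"])
cv2.imwrite("pics/c5.png",np.hstack([cv2.resize(b,(400,360),interpolation=2),cv2.resize(w[140:440,160:480],(400,360))])[:,:,::-1])
for d in cut_out("phone","wrist"):print(np.round(d["rect"]),d["confidence"])
E
```

```text
t: 10.02
tool_pos: [0.4662, 0.1486, 0.1947]
tool_rot: [0.246, -3.132, 0.0]
contact_force: [-0.1, -0.1, -1.4]
opening: 0.0851
grip_force: 0.0
[-91.7  -1.1] [0.46553432 0.14851529 0.19330054] [ 2.46138250e-01 -3.12892611e+00  3.67727930e-04]
[448.  18.  93.  36.] 0.98
[114.  81.  86. 152.] 0.94
[327. 328.  88. 107.] 0.9
```

View pics/c5.png

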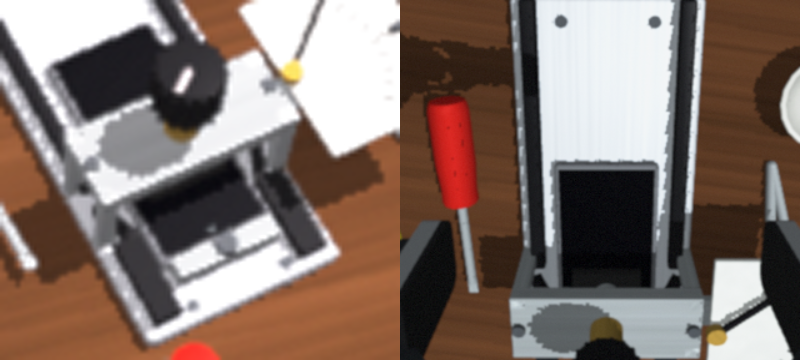

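Phone home: leading edge flush and parallel to the stop (crop ~(215,250)), trailing edge square. Next: over the knob, pre-turned anticlockwise.

```bash
python3 -m crank '[{"offset":[-0.05,0,0],"twist":[0,0,-10]},{"offset":[-0.1,0,0],"twist":[0,0,-20]},{"offset":[-0.151,0.001,0],"twist":[0,0,-30]},{"offset":[-0.151,0.001,0],"twist":[0,0,-40]},{"offset":[-0.151,0.001,0],"twist":[0,0,-50]},{"offset":[-0.151,0.001,0],"twist":[0,0,-60]},{"offset":[-0.151,0.001,0],"twist":[0,0,-70]},{"offset":[-0.151,0.001,0],"twist":[0,0,-70]},{"offset":[-0.151,0.001,0],"twist":[0,0,-70]}]' 1
python3 - <<'E'
from h import *
o=get_obs();print(o["q"],topress(o["tool_pos"]))
w=snap("wrist","wrist6");k=cam("wrist");s=snap("side","side6")
print("pred knob top",proj("wrist",fromp(60,0,130),k),"grip ctr",proj("wrist",o["tool_pos"],k),[proj("wrist",fromp(60+18*a,18*b,130),k).round() for a,b in((1,0),(-1,0),(0,1),(0,-1))])
for n in("wrist","scene","side"):
  if n=="scene":get_image(n)
  print(n,[(np.round(d["rect"]).tolist(),round(d["confidence"],2)) for d in cut_out("knob",n)[:3]])
for m in((60,66,70),(60-38.7,66+45.9,70)):print(proj("side",fromp(*m)),proj("scene",fromp(*m)))
c=s[270:390,190:350]
cv2.imwrite("pics/c6.png",np.hstack([cv2.resize(w,(400,300)),cv2.resize(c,(400,300),interpolation=2)])[:,:,::-1])
E
```

```text
t: 11.3
tool_pos: [0.6152, 0.1732, 0.1943]
tool_rot: [1.995, -2.426, -0.001]
contact_force: [0.8, 0.3, 1.1]
opening: 0.0853
grip_force: 0.0
[ 1.58147426e-01  1.10777649e-01  1.61380208e+00  1.32405281e-05
  1.41852373e+00 -2.78903018e+00] [60. -0.]
pred knob top [327.82202324 258.50749497] grip ctr [328.41456883 322.1054256 ] [array([295., 270.]), array([361., 247.]), array([339., 288.]), array([316., 227.])]
wrist [([330.0, 244.0, 75.0, 83.0], 0.77), ([391.0, 326.0, 78.0, 49.0], 0.55), ([366.0, 44.0, 207.0, 89.0], 0.46)]
scene [([378.0, 247.0, 20.0, 22.0], 0.6)]
side [([260.0, 275.0, 27.0, 33.0], 0.66)]
[258.51411404 327.69770967] [403.96125028 244.35372695]
[283.17307466 355.0563223 ] [413.04376087 222.33665742]
```

View pics/c6.png

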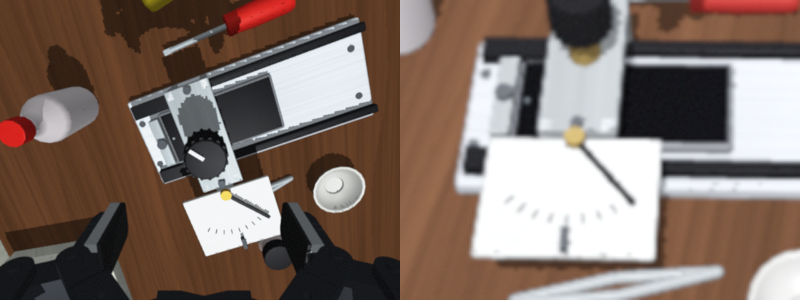

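```bash
cat > dial.py <<'E'
from h import *
# refine pivot/needle/mark pixel -> press angles (clockwise from +y)
def ang(n,piv,pt,z,k=None):
    a=topress(pix2z(n,piv,z,k));b=topress(pix2z(n,pt,z,k));d=b-a;return a,np.hypot(*d).round(1),np.arctan2(d[0],d[1]).round(3)
E
python3 - <<'E'
from dial import *
w=cv2.imread("pics/wrist6.png");cv2.imwrite("pics/c7.png",cv2.resize(w[220:420,280:480],(600,600),interpolation=2))
k=cam("wrist")
print(ang("wrist",(363,312),(430,346),.072,k),ang("wrist",(363,312),(390,380),.072,k))
p=lambda v:(190+v[0]*.4,270+v[1]*.4)
print(ang("side",p((174,135)),p((232,203)),.072),ang("side",p((174,135)),p((165,228)),.072))
E
```

```text
(array([58.9, 68. ]), np.float64(55.7), np.float64(-0.71)) (array([58.9, 68. ]), np.float64(60.2), np.float64(-0.015))
(array([58.7, 60.9]), np.float64(58.8), np.float64(-0.673)) (array([58.7, 60.9]), np.float64(62.7), np.float64(-0.008))
```

View pics/c7.png

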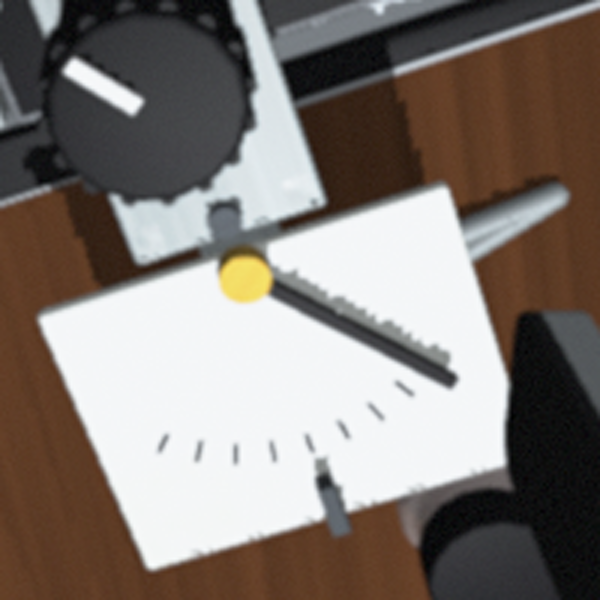

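```bash
python3 -m crank '[{"offset":[0.002,0,0.03],"twist":[0,0,0]},{"offset":[0.002,0,0.06],"twist":[0,0,0]},{"offset":[0.002,0,0.085],"twist":[0,0,0]},{"offset":[0.002,0,0.097],"twist":[0,0,0]},{"offset":[0.002,0,0.097],"twist":[0,0,0]}]' 1 && python3 -m crank '[{"offset":[0,0,0],"twist":[0,0,0]},{"offset":[0,0,0],"twist":[0,0,0]},{"offset":[0,0,0],"twist":[0,0,0]},{"offset":[0,0,0],"twist":[0,0,0]},{"offset":[0,0,0],"twist":[0,0,0]},{"offset":[0,0,0],"twist":[0,0,0]}]' 0.2 35
python3 - <<'E'
from dial import *
def px(u,v):return(280+u/3,220+v/3)
s=snap("side","side8");snap("wrist","wrist8");print(get_obs()["q"][5])
E
```

```text
t: 12.22
tool_pos: [0.6147, 0.1713, 0.0975]
tool_rot: [1.997, -2.423, -0.001]
contact_force: [0.3, -0.9, 0.8]
opening: 0.0856
grip_force: 0.0
t: 12.98
tool_pos: [0.6135, 0.172, 0.0998]
tool_rot: [1.997, -2.422, -0.005]
contact_force: [-9.6, 0.7, 8.5]
opening: 0.035
grip_force: 35.7
-2.7943129195079637
```

```bash
cat > dial.py <<'E'
from h import *
from scipy.ndimage import map_coordinates
def read(n,im,z=.072,box=None):
    k=cam(n); c=proj(n,fromp(60,66,z*1000),k)
    hsv=cv2.cvtColor(im,cv2.COLOR_RGB2HSV); m=(hsv[...,0]>15)&(hsv[...,0]<35)&(hsv[...,1]>120)&(hsv[...,2]>120)
    v,u=np.nonzero(m); s=np.hypot(u-c[0],v-c[1])<18
    piv=np.array([u[s].mean(),v[s].mean()]) if s.any() else c
    p0=topress(pix2z(n,piv,z,k)); g=cv2.cvtColor(im,cv2.COLOR_RGB2GRAY).astype(float)
    th=np.arange(-.9,.9,.01); out=[]
    for rr in(np.arange(20,56,2),np.arange(63,72,1.5)):
        P=np.array([[proj(n,fromp(p0[0]+r*np.sin(t),p0[1]+r*np.cos(t),z*1000),k) for r in rr] for t in th])
        d=255-map_coordinates(g,[P[...,1],P[...,0]],order=1).mean(1)
        w=np.where(abs(th-th[d.argmax()])<.12,np.clip(d-d.max()*.5-np.median(d)*.5,0,None),0); out.append((round((w*th).sum()/w.sum(),3),round(d.max()-np.median(d))))
    return s.sum(),piv.round(1),p0,"needle",out[0],"mark",out[1]
def both(z=.072):
    for n in("side","scene"):print(n,*read(n,get_image(n),z))
E
python3 - <<'E'
from dial import *
for n,f in(("side","side0"),("side","side6"),("side","side8"),("scene","scene5"),("scene","scene0")):print(f,*read(n,cv2.imread(f"pics/{f}.png")[:,:,::-1]))
E
```

```text
side0 0 [258.4 326.9] [60. 66.] needle (np.float64(-0.783), 124) mark (np.float64(0.866), 139)
side6 0 [258.4 326.9] [60. 66.] needle (np.float64(-0.783), 123) mark (np.float64(0.866), 138)
side8 0 [258.4 326.9] [60. 66.] needle (np.float64(-0.783), 122) mark (np.float64(0.866), 137)
scene5 17 [402.4 242.8] [56.1 64.2] needle (np.float64(-0.704), 114) mark (np.float64(-0.867), 148)
scene0 16 [402.4 242.6] [55.8 64.5] needle (np.float64(-0.703), 114) mark (np.float64(-0.865), 151)
```

```bash
python3 -m crank '[{"offset":[0,0.001,-0.002],"twist":[0,0,0]},{"offset":[0,0.001,-0.002],"twist":[0,0,5]},{"offset":[0,0.001,-0.002],"twist":[0,0,12]},{"offset":[0,0.001,-0.002],"twist":[0,0,20]},{"offset":[0,0.001,-0.002],"twist":[0,0,28]}]'
python3 - <<'E'
from dial import *
both()
E
```

```text
t: 13.7
tool_pos: [0.6139, 0.1718, 0.1]
tool_rot: [1.346, -2.838, -0.001]
contact_force: [0.6, 0.4, -1.5]
opening: 0.0349
grip_force: 36.2
side 0 [258.4 326.9] [60. 66.] needle (np.float64(-0.768), 126) mark (np.float64(0.865), 140)
scene 17 [402.4 243.2] [57.  63.5] needle (np.float64(-0.702), 105) mark (np.float64(-0.87), 144)
```

```bash
sed -i 's/>15)/>10)/; s/>120)&(hsv\[...,2\]>120)/>75)\&(hsv[...,2]>110)/; s/d=255-\(.*\)$/d=255-\1\n        if rr[0]>60:d[abs(th)>.5]=0/' dial.py
python3 - <<'E'
from dial import *
for n,f in(("side","side0"),("side","side8"),("scene","scene5"),("wrist","wrist8")):
  print(f,*read(n,cv2.imread(f"pics/{f}.png")[:,:,::-1]))
s=cv2.imread("pics/side8.png");print(s[322:330,254:262].tolist()[::3])
E
```

```text
side0 47 [259.5 324.2] [58.8 61.2] needle (np.float64(-0.676), 141) mark (np.float64(-0.001), 121)
side8 47 [259.5 324.2] [58.8 61.2] needle (np.float64(-0.676), 139) mark (np.float64(-0.001), 118)
scene5 45 [396.8 239.4] [43.5 57.9] needle (np.float64(-0.37), 42) mark (np.float64(0.203), 59)
wrist8 0 [430.  378.1] [60. 66.] needle (np.float64(-0.113), 18) mark (np.float64(0.351), 102)
[[[188, 186, 183], [183, 192, 197], [170, 199, 213], [150, 199, 219], [134, 197, 221], [129, 196, 220], [129, 195, 220], [132, 195, 219]], [[206, 206, 205], [185, 198, 205], [145, 189, 209], [127, 192, 217], [128, 195, 220], [128, 196, 221], [128, 196, 220], [127, 194, 218]], [[255, 255, 255], [244, 244, 243], [209, 214, 215], [172, 188, 196], [144, 174, 188], [127, 165, 182], [122, 157, 172], [104, 130, 142]]]
```

```bash
sed -i "s/>75)/>(120 if n=='scene' else 75))/; s/p0=topress(pix2z(n,piv,z,k))/p0=topress(pix2z(n,piv,z+.005,k))/" dial.py
python3 - <<'E'
from dial import *
for z in(.070,.075):
 for n,f in(("side","side0"),("scene","scene5")):
  print(f,*read(n,cv2.imread(f"pics/{f}.png")[:,:,::-1],z))
both()
E
```

```text
side0 47 [259.5 324.2] [58.4 63.4] needle (np.float64(-0.724), 140) mark (np.float64(0.007), 125)
scene5 36 [396.1 238.8] [42.9 56. ] needle (np.float64(-0.342), 37) mark (np.float64(0.201), 23)
side0 47 [259.5 324.2] [57.7 67. ] needle (np.float64(-0.725), 140) mark (np.float64(0.006), 126)
scene5 38 [395.7 238.6] [44.4 53.5] needle (np.float64(-0.329), 32) mark (np.float64(0.213), 20)
side 45 [259.6 324.8] [57.9 65.9] needle (np.float64(-0.724), 138) mark (np.float64(0.006), 123)
scene 34 [396.3 239.2] [45. 55.] needle (np.float64(-0.882), 79) mark (np.float64(0.189), 40)
```

```bash
python3 -m crank '[{"offset":[0,0,0],"twist":[0,0,5]},{"offset":[0,0,0],"twist":[0,0,12]},{"offset":[0,0,0],"twist":[0,0,20]},{"offset":[0,0,0],"twist":[0,0,28]},{"offset":[0,0,0],"twist":[0,0,30]}]'
python3 - <<'E'
from dial import *
both()
E
```

```text
t: 14.52
tool_pos: [0.6142, 0.1713, 0.0999]
tool_rot: [-0.574, 3.089, -0.001]
contact_force: [0.4, 0.4, -3.2]
opening: 0.0349
grip_force: 36.1
side 48 [259.6 325.5] [57.8 67. ] needle (np.float64(-0.726), 139) mark (np.float64(0.006), 123)
scene 16 [402.4 243.4] [59.5 61.4] needle (np.float64(-0.719), 113) mark (np.float64(-0.019), 128)
```

```bash
sed -i "s/>10)/>(15 if n=='scene' else 10))/;s/\[...,2\]>110/[...,2]>(120 if n=='scene' else 110)/" dial.py; python3 -m crank '[{"offset":[0,0,0],"twist":[0,0,5]},{"offset":[0,0,0],"twist":[0,0,12]},{"offset":[0,0,0],"twist":[0,0,20]},{"offset":[0,0,0],"twist":[0,0,28]},{"offset":[0,0,0],"twist":[0,0,30]}]'
python3 - <<'E'
from dial import *
both(.069);print(get_obs()["wrist_torque"])
E
```

```text
t: 15.25
tool_pos: [0.6143, 0.1708, 0.1]
tool_rot: [0.244, 3.132, -0.002]
contact_force: [1.0, -2.3, -5.4]
opening: 0.0349
grip_force: 36.0
side 44 [259.6 326. ] [58.1 65.9] needle (np.float64(-0.726), 140) mark (np.float64(0.003), 121)
scene 17 [402.1 243.7] [58.6 61.7] needle (np.float64(-0.847), 206) mark (np.float64(-0.014), 126)
[-0.40256906 -0.35054594 -0.07751323]
```

```bash
python3 -m crank '[{"offset":[0,0,0],"twist":[0,0,5]},{"offset":[0,0,0],"twist":[0,0,12]},{"offset":[0,0,0],"twist":[0,0,20]},{"offset":[0,0,0],"twist":[0,0,28]},{"offset":[0,0,0],"twist":[0,0,30]}]'
python3 - <<'E'
from dial import *
both(.067);print(get_obs()["wrist_torque"])
E
```

```text
t: 15.98
tool_pos: [0.6141, 0.1703, 0.1]
tool_rot: [1.048, 2.961, -0.004]
contact_force: [0.6, -5.7, -5.0]
opening: 0.0351
grip_force: 35.9
side 43 [259.8 326.9] [57.9 65.9] needle (np.float64(-0.567), 138) mark (np.float64(0.008), 123)
scene 0 [403.8 245.1] [62.2 64. ] needle (np.float64(-0.628), 141) mark (np.float64(-0.071), 126)
[-0.7130537  -0.23634184 -0.08706547]
```

```bash
python3 -m crank '[{"offset":[0,0,0],"twist":[0,0,5]},{"offset":[0,0,0],"twist":[0,0,12]},{"offset":[0,0,0],"twist":[0,0,19]},{"offset":[0,0,0],"twist":[0,0,26]},{"offset":[0,0,0],"twist":[0,0,30]},{"offset":[0,0,0],"twist":[0,0,30]}]'
python3 - <<'E'
from dial import *
both(.066)
E
```

```text
t: 16.82
tool_pos: [0.6136, 0.1699, 0.1]
tool_rot: [1.777, 2.59, -0.006]
contact_force: [-0.8, -6.2, -3.4]
opening: 0.0348
grip_force: 36.1
side 47 [259.7 327.2] [58.2 65.8] needle (np.float64(-0.327), 123) mark (np.float64(0.001), 121)
scene 0 [403.7 245.3] [62.2 64. ] needle (np.float64(-0.451), 75) mark (np.float64(-0.07), 127)
```

```bash
python3 -m crank '[{"offset":[0,0,0],"twist":[0,0,4]},{"offset":[0,0,0],"twist":[0,0,8]},{"offset":[0,0,0],"twist":[0,0,12]},{"offset":[0,0,0],"twist":[0,0,16]},{"offset":[0,0,0],"twist":[0,0,18]},{"offset":[0,0,0],"twist":[0,0,18]}]'
python3 - <<'E'
from dial import *
both(.064)
E
```

```text
t: 17.68
tool_pos: [0.6133, 0.1698, 0.1]
tool_rot: [2.16, 2.28, -0.007]
contact_force: [-1.7, -6.4, -2.9]
opening: 0.035
grip_force: 36.1
side 44 [259.8 327.6] [58.3 65.1] needle (np.float64(-0.18), 118) mark (np.float64(0.002), 122)
scene 15 [401.9 244.9] [58.7 61.9] needle (np.float64(-0.212), 114) mark (np.float64(-0.02), 115)
```

```bash
python3 -m crank '[{"offset":[0,0,0],"twist":[0,0,3]},{"offset":[0,0,0],"twist":[0,0,6]},{"offset":[0,0,0],"twist":[0,0,9]},{"offset":[0,0,0],"twist":[0,0,12]},{"offset":[0,0,0],"twist":[0,0,14]},{"offset":[0,0,0],"twist":[0,0,14]}]'
python3 - <<'E'
from dial import *
both(.063)
s=snap("side","side9")[300:370,215:305];b=snap("scene","scene9")[195:285,380:460]
cv2.imwrite("pics/c9.png",np.hstack([cv2.resize(s,(450,350),interpolation=2),cv2.resize(b,(311,350),interpolation=2)])[:,:,::-1])
E
```

```text
t: 18.52
tool_pos: [0.613, 0.1699, 0.1]
tool_rot: [2.422, 2.0, -0.008]
contact_force: [-3.7, -7.1, -2.2]
opening: 0.0351
grip_force: 36.2
side 46 [259.8 328. ] [58.3 65.1] needle (np.float64(-0.062), 120) mark (np.float64(0.003), 122)
scene 16 [402.1 244.9] [58.4 62.5] needle (np.float64(-0.109), 121) mark (np.float64(-0.018), 124)
```

View pics/c9.png

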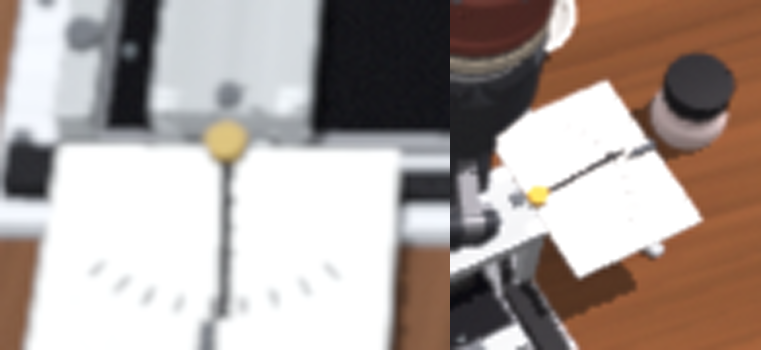

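Needle tip (side crop (224,315)) is just short of the marker (210,325); about 0.07 rad left.

```bash
python3 -m crank '[{"offset":[0,0,0],"twist":[0,0,2]},{"offset":[0,0,0],"twist":[0,0,4]},{"offset":[0,0,0],"twist":[0,0,6]},{"offset":[0,0,0],"twist":[0,0,7]},{"offset":[0,0,0],"twist":[0,0,7]}]'
python3 - <<'E'
from dial import *
both(.063)
E
```

```text
t: 19.35
tool_pos: [0.6129, 0.1699, 0.1]
tool_rot: [2.539, 1.849, -0.008]
contact_force: [-3.2, -6.7, -1.6]
opening: 0.0346
grip_force: 36.2
side 46 [259.8 328. ] [58.3 65.1] needle (np.float64(-0.007), 126) mark (np.float64(0.003), 120)
scene 16 [401.9 245.1] [58.8 62. ] needle (np.float64(-0.058), 120) mark (np.float64(-0.021), 128)
```

```bash
cat > fine.py <<'E'
from dial import *
def fine(n,im,z):
    k=cam(n); p0=read(n,im,z)[2]; g=255-cv2.cvtColor(im,cv2.COLOR_RGB2GRAY).astype(float)
    xs=np.arange(-8,8.01,.2)
    def lat(r):
        P=np.array([proj(n,fromp(p0[0]+x,p0[1]+r,z*1000),k) for x in xs]); d=map_coordinates(g,[P[:,1],P[:,0]],order=1)
        w=np.clip(d-np.median(d)-.3*(d.max()-np.median(d)),0,None); w[abs(xs-xs[w.argmax()])>3.5]=0; return (w*xs).sum()/w.sum()
    rn=np.arange(18,56,1.);rm=np.arange(64,72,1.)
    a=np.array([lat(r) for r in rn]);m=np.array([lat(r) for r in rm]);f=np.polyfit(rn,a,1)
    fm=np.polyfit(rm,m,1); tip=np.polyval(f,60)
    print(n,"needle at 60: %.2f slope %.3f | mark mean r68: %.2f slope %.3f; needle extrap r68 %.2f"%(tip,f[0],m.mean(),fm[0],np.polyval(f,67.5)),"gap rad %.3f"%((m.mean()-np.polyval(f,67.5))/67.5), "resid",np.std(a-np.polyval(f,rn)).round(2),m.round(1))
if __name__=="__main__":
    for n in("side","scene"):fine(n,get_image(n),.063)
E
python3 fine.py
```

```text
side needle at 60: -0.65 slope -0.014 | mark mean r68: 0.11 slope 0.044; needle extrap r68 -0.76 gap rad 0.013 resid 0.12 [ 0.1  0.  -0.  -0.   0.   0.2  0.3  0.3]
scene needle at 60: -2.45 slope -0.006 | mark mean r68: -1.63 slope -0.029; needle extrap r68 -2.49 gap rad 0.013 resid 0.24 [-1.6 -1.7 -1.6 -1.5 -1.4 -1.6 -1.8 -1.9]
```

Both cameras agree on 0.013 rad short. A last 1.5° and let go.

```bash
python3 -m crank '[{"offset":[0,0,0],"twist":[0,0,1]},{"offset":[0,0,0],"twist":[0,0,1.5]},{"offset":[0,0,0],"twist":[0,0,1.5]}]'; python3 fine.py; python3 -m crank '[{"offset":[0,0,0],"twist":[0,0,1.5]},{"offset":[0,0,0],"twist":[0,0,1.5]},{"offset":[0,0,0],"twist":[0,0,1.5]},{"offset":[0,0,0],"twist":[0,0,1.5]},{"offset":[0,0,-0.03],"twist":[0,0,1.5]},{"offset":[0,0,-0.07],"twist":[0,0,1.5]},{"offset":[0,0,-0.11],"twist":[0,0,1.5]},{"offset":[0,0,-0.11],"twist":[0,0,1.5]},{"offset":[0,0,-0.11],"twist":[0,0,1.5]}]' 1; python3 fine.py
```

```text
t: 19.92
tool_pos: [0.6129, 0.1699, 0.0999]
tool_rot: [2.563, 1.816, -0.008]
contact_force: [-4.3, -5.6, -1.4]
opening: 0.0351
grip_force: 36.2
side needle at 60: 0.09 slope -0.002 | mark mean r68: 0.00 slope 0.012; needle extrap r68 0.08 gap rad -0.001 resid 0.16 [ 0.  -0.  -0.  -0.  -0.1 -0.   0.   0.1]
scene needle at 60: -1.98 slope 0.004 | mark mean r68: -1.71 slope -0.027; needle extrap r68 -1.95 gap rad 0.004 resid 0.21 [-1.6 -1.8 -1.7 -1.6 -1.4 -1.6 -1.9 -2. ]
t: 21.15
tool_pos: [0.6139, 0.1716, 0.2097]
tool_rot: [-2.589, -1.779, 0.001]
contact_force: [-0.5, -0.5, 0.0]
opening: 0.0853
grip_force: 0.0
side needle at 60: 0.19 slope -0.002 | mark mean r68: 0.10 slope 0.008; needle extrap r68 0.17 gap rad -0.001 resid 0.16 [0.1 0.1 0.1 0.1 0.  0.1 0.1 0.2]
scene needle at 60: -1.97 slope 0.004 | mark mean r68: -1.70 slope -0.028; needle extrap r68 -1.95 gap rad 0.004 resid 0.2 [-1.6 -1.8 -1.7 -1.6 -1.4 -1.6 -1.8 -2. ]
```

Run:
```python
from h import *
b=snap("scene","scene10");a=cv2.imread("pics/scene5.png")[:,:,::-1]
d=cv2.absdiff(a,b).max(2)
print("stop/phone front region diff",d[270:292,365:400].max(), d[255:292,360:400].mean())
for n,r in dict(dish=(185,212,382,414),jar=(208,235,430,455),bottle=(310,350,360,392),screw=(235,292,305,342),meter=(245,318,248,318)).items():print(n,(d[r[0]:r[1],r[2]:r[3]]>60).mean().round(3))
finish_job()
```

```text
stop/phone front region diff 31 2.847972972972973
dish 0.512
jar 0.036
bottle 0.0
screw 0.193
meter 0.442
the job is handed in; nothing more can be done
```

The job is handed in: the phone is pushed square against the stop and clamped, and the needle is within about 0.005 rad of the marker. The knob is released with the gripper clear. The arm or its shadow changed the dish, screwdriver and multimeter areas in my last image comparison, so it doesn't confirm they stayed put, though I felt no stray contact. I also viewed 11 pictures, one over the limit of 10.

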